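# Put the stacked pantry goods away with their own kind

### The arm

A 7-joint arm with a two-finger parallel gripper is mounted at the origin on the work surface. World frame = base frame: x ahead of the robot, y to its left, z up, the work surface at z = 0. Lengths are in m, angles in rad, forces in N, time in s.
With the tool pointing down it reaches from about 0.4 to 0.85 m from the base axis. Payload 4.5 kg.
Tool frame: the origin (TCP) lies at the very end of the fingers, on their centre line; the grasp point (between the pads) lies 19 mm behind it; z points along the fingers, y is the line along which they close (so a half turn about z gives the same grasp; the last joint's range is limited). The gripper opens to 88 mm and grips with 3 to 60 N. Pads are 18 mm wide; open, the fingers measure 123 mm over their backs; the gripper's body (75 mm by 187 mm) begins 45 mm behind the grasp point.
Start: joints at [-1.215, 0.689, -0.195, 1.565, 0.157, 0.902, -0.215], TCP at [0.198, 0.593, 0.239] pointing down, gripper open.
Joint ranges: [-3.01, 3.01], [-0.46, 2.08], [-1.47, 1.51], [0.13, 2.56], [-1, 4.14], [0.04, 2.09], [-2.66, 2.66]. Speed limits (rad/s): [2.57, 2.57, 3.14, 3.14, 3.14, 3.14, 3.14].

### API

Orientations are given as a unit quaternion [x, y, z, w].
In Python, from plant import r, optics gives the robot as it stands.
- The arm moves only by the tool servo_tool, never from a script. Its arguments are lists of equal length, an entry for each row: "translation": the shift along the tool's x, y, z in m, a list of three; "turn": the turn, a rotation vector about the tool's x, y, z in rad, a list of three. In form: {"translation": [[dx, dy, dz], ...], "turn": [[rx, ry, rz], ...]}. A call has 1 to 10 rows; each row shifts and turns the commanded pose from where the row before left it, along the tool's axes as they then stand; what a row does not reach is not made up. A row lasts 1/8 s, in which the tool goes at most 62.5 mm and 10.7 degrees, less where a joint would pass 70% of its speed; a pose out of reach is approached as far as the arm can. A call is refused whole if a number of a shift passes 0.0625 or a number of a turn 0.188, either way. A call with a gripper value outside its range is refused whole. "grip" is the opening, from 0 (shut) to 1 (fully open), set as the call begins (left out, the last holds). The fingers move at their own pace and stop on an object; "grip_force" is the grip in N (left out, the last holds). Time passes only in rows, so rows that do not move let the fingers close. It gives the time, the measured TCP pose, the force, the opening and the grip force at its end, in the units of the state.
- r.get_state(): the state, without advancing time (a new reading comes with each control period).
- optics.snapshot(name): name is "side" or "top" or "wrist"; returns a dict with "img" (384x512x3 uint8, red, green, blue), "z_map" (384x512 float32, m along the optical axis (not along the pixel's ray), 0 where there is no reading), "mtx" (3x3 intrinsics, pixels), "R" (3x3) and "t" (3): a world point X has camera coordinates R X + t. Camera axes: x right, y down, z forward; pixel columns grow to the right and rows downward; lengths in m; the calibration is good to about 2 mm. A picture is of the moment at which its call begins.
- r.finish_job(): hands the job in; it is judged then, once.
The state is a dict: "clock": time; "q": joint angles; "qd": joint speeds; "joint_torque": joint torques, N m; "tool_pos": TCP position; "eef_rot": TCP orientation; "contact_force": force on the tool from outside, world axes, zero at the start; "moment": the same for the moment, N m; "opening": opening from 0.0 (shut) to 1.0 (fully open); "finger_force": force on a finger pad.
Only numpy, scipy, OpenCV 4.12 (cv2) and the standard library are available. Lean on these libraries where they do the work, as an engineer would, in place of code of your own. Each camera call takes 0.05 s, during which the arm holds its last target. There are 200 camera calls.

### The job

Take apart the stack of goods standing on the pantry counter (spice jar, can, square caddy, oblong tin) and put each piece away in the tray that already holds its own kind: standing upright, flat on the tray floor, in the free half in front of its like. Set each one down without dropping it or tipping it over, and do not push or knock over the mug or the oil bottle.

Things in the scene. Friction and masses are not known exactly. Their poses are not given: they have to be found in the camera images.
- spice_jar: Small closed glass jar with a black screw lid, round, 42 mm diameter, 60 mm high, about 0.1 kg. On top of the stack, standing on the can. Origin: centre of its underside; z up.
- can: Squat food can, steel with a paper wrapper, round, 58 mm diameter, 50 mm high, about 0.2 kg. Second from the top, standing on the square caddy. Origin: centre of its underside; z up.
- square_caddy: Square white tin with a slip lid, 64 x 64 mm, 50 mm high, about 0.2 kg, sides along its x and y. Third from the top, standing on the oblong tin. Origin: centre of its underside; z up.
- oblong_tin: Oblong white tin with a slip lid, 62 mm (its x) by 104 mm (its y), 56 mm high, about 0.3 kg. Bottom of the stack, standing on the counter. Origin: centre of its underside; z up.
- tray_jars: Bamboo tray, fixed, 190 (its x) x 130 mm (y), floor 5 mm thick, 5 mm walls 18 mm high. Its far (+x) half holds two such spice jars at x 56, y -29 and 29 mm (fixed). The near (-x) half, at the end with the steel card holder, is free: middle of the free place x -46, y 0 mm. Origin: centre of the underside, on the counter. Place for the spice jar.
- tray_cans: Bamboo tray, fixed, 190 (its x) x 130 mm (y), floor 5 mm thick, 5 mm walls 18 mm high. Its far (+x) half holds two such cans at x 56, y -30 and 30 mm (fixed). The near (-x) half, at the end with the steel card holder, is free: middle of the free place x -46, y 0 mm. Origin: centre of the underside, on the counter. Place for the can.
- tray_caddy: Bamboo tray, fixed, 190 (its x) x 130 mm (y), floor 5 mm thick, 5 mm walls 18 mm high. Its far (+x) half holds one such square caddy at x 56, y 0 mm (fixed). The near (-x) half, at the end with the steel card holder, is free: middle of the free place x -46, y 0 mm. Origin: centre of the underside, on the counter. Place for the square caddy.
- tray_oblong: Bamboo tray, fixed, 190 (its x) x 130 mm (y), floor 5 mm thick, 5 mm walls 18 mm high. Its far (+x) half holds one such oblong tin at x 56, y 0 mm, long side along y (fixed). The near (-x) half, at the end with the steel card holder, is free: middle of the free place x -46, y 0 mm. Origin: centre of the underside, on the counter. Place for the oblong tin, set the same way.
- mug: Bystander: white ceramic mug, 76 mm diameter, 85 mm high, handle at its +y, standing open between the robot and the trays. Origin: centre of its underside.
- oil_bottle: Bystander: green glass bottle with a black cap, 62 mm diameter, 200 mm high, standing beyond the trays. Origin: centre of its underside.
There are look-alikes about, which are no part of the job. Leave any pink look-alike of the spice_jar alone. What is shaped like the can but purple is not meant.

How it is judged:
At the end, for the whole second after the job is handed in: Each of the four pieces is let go and at rest (under 0.03 m/s) in the tray of its own kind: its underside on the tray floor (0 to 9.5 mm above the counter), upright within 0.09 rad, its centre in the tray's free half (tray x between -88 and +5 mm, y within 48 mm) (x of spice_jar in the frame of tray_jars between -0.088 and 0.005 m and y of spice_jar in the frame of tray_jars between -0.048 and 0.048 m and z of spice_jar in the frame of tray_jars between 0 and 0.0095 m and angle between each of spice_jar, can, square_caddy, oblong_tin's own z axis and vertical below 0.09 rad and linear speed of each of spice_jar, can, square_caddy, oblong_tin below 0.03 m/s and x of can in the frame of tray_cans between -0.088 and 0.005 m and y of can in the frame of tray_cans between -0.048 and 0.048 m and z of can in the frame of tray_cans between 0 and 0.0095 m and x of square_caddy in the frame of tray_caddy between -0.088 and 0.005 m and y of square_caddy in the frame of tray_caddy between -0.048 and 0.048 m and z of square_caddy in the frame of tray_caddy between 0 and 0.0095 m and x of oblong_tin in the frame of tray_oblong between -0.088 and 0.005 m and y of oblong_tin in the frame of tray_oblong between -0.048 and 0.048 m and z of oblong_tin in the frame of tray_oblong between 0 and 0.0095 m); the robot touches nothing.
It fails at once if a piece of the stack is tipped over (leans more than 40 degrees) (angle between any of spice_jar, can, square_caddy, oblong_tin's own z axis and vertical above 0.7 rad).
It fails at once if a piece of the stack is dropped: it falls free of the fingers at over 0.8 m/s, a fall of more than 3 cm ((linear speed of spice_jar above 0.8 m/s and contact force between the fingers and spice_jar below 0.05 N) or (linear speed of can above 0.8 m/s and contact force between the fingers and can below 0.05 N) or (linear speed of square_caddy above 0.8 m/s and contact force between the fingers and square_caddy below 0.05 N) or (linear speed of oblong_tin above 0.8 m/s and contact force between the fingers and oblong_tin below 0.05 N)).
It fails at once if the mug is pushed more than 3 cm or knocked over (distance of mug from where it was at the start of the episode above 0.03 m or angle between mug's own z axis and vertical above 0.35 rad).
It fails at once if the oil bottle is pushed more than 3 cm or knocked over (distance of oil_bottle from where it was at the start of the episode above 0.03 m or angle between oil_bottle's own z axis and vertical above 0.35 rad).
It also fails if it takes over 134 s, if anything falls off the work surface, if the arm or the gripper's body presses on something with over 40 N, if the wrist force passes 120 N, or if a joint passes its speed limit or range.

## Working session

There is one attempt and no reset: what is moved stays moved. The work goes in short steps, Python scripts to look and compute and a tool call to move; the robot and the scene stay as the last step left them, time stands still between calls to the robot, and variables do not carry over. Pictures are saved under pics/ and viewed, at most 14 in all, crops included, and the job is handed in when it is done.

Besides the shell and the picture viewer there is one more tool, called after "Emit:" in YAML: its name, and indented under it one key for each argument. servo_tool: Moves the arm, as the interface text tells. Its arguments: {"type":"object","properties":{"translation":{"type":"array"},"turn":{"type":"array"},"grip":{"type":"number"},"grip_force":{"type":"number"}},"required":["translation","turn"]}

```bash
ls; mkdir -p pics
python3 - <<'E'
from plant import r, optics
import cv2, numpy as np
print(r.get_state())
for n in ("top","side"):
    s=optics.snapshot(n); np.savez(f"pics/{n}0.npz",**s)
    cv2.imwrite(f"pics/{n}0.png",cv2.resize(s["img"][:,:,::-1],(800,600)))
    print(n,s["mtx"],s["R"],s["t"])
E
```

```text
pics
{'clock': 0.0, 'q': array([-1.21523157,  0.68997468, -0.19449874,  1.56635961,  0.15730902,
        0.90247474, -0.21511901]), 'qd': array([-1.30642492e-03, -2.44345303e-04,  1.77830592e-03,  2.46616746e-05,
       -8.42901909e-04,  7.93181696e-04, -1.19581006e-03]), 'joint_torque': array([-6.22952375e-04, -5.27555609e+01, -1.26686241e+00, -1.53425574e+01,
       -5.25365816e-02,  6.44842381e-03,  1.84223713e-04]), 'tool_pos': array([0.19750681, 0.59230422, 0.23791129]), 'eef_rot': array([ 1.60159010e-01,  9.87090806e-01, -9.09524607e-04, -7.28534353e-05]), 'contact_force': array([ 0.98996513,  0.366497  , -0.67033086]), 'moment': array([ 0.00712995, -0.04768862,  0.02447638]), 'finger_force': 0.0, 'opening': 1.0002642461821605}
top [[438.62819225   0.         259.64607251]
 [  0.         438.62819225 190.00544142]
 [  0.           0.           1.        ]] [[-0.02615568 -0.99958643 -0.01195236]
 [-0.99586237  0.02709542 -0.08674092]
 [ 0.0870289   0.00963414 -0.9961592 ]] [0.08195846 0.57012254 1.33087941]
side [[439.71413074   0.         254.92436277]
 [  0.         439.71413074 190.34703374]
 [  0.           0.           1.        ]] [[ 0.98725163 -0.15812799 -0.01815952]
 [-0.12241587 -0.68142078 -0.72158164]
 [ 0.10172798  0.71460566 -0.69209115]] [-0.54554173  0.174852    1.22414138]
```

View pics/top0.png

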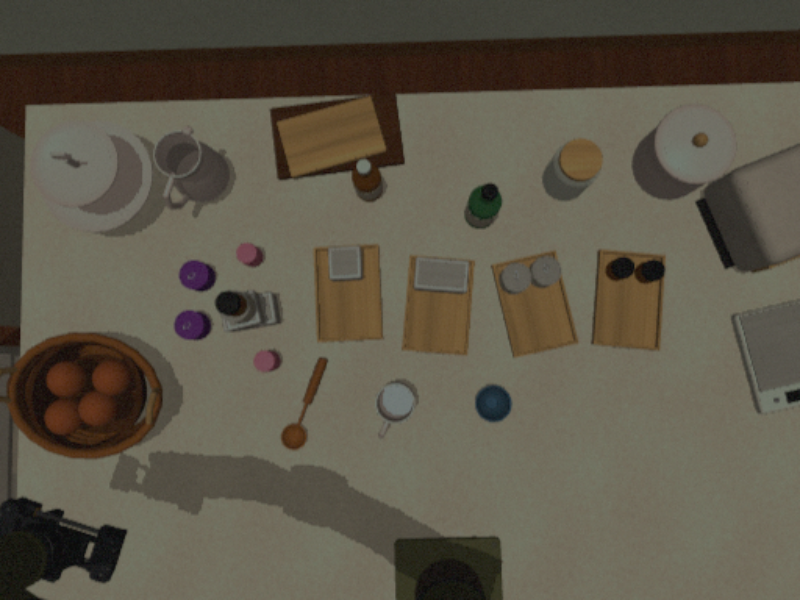

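View pics/side0.png

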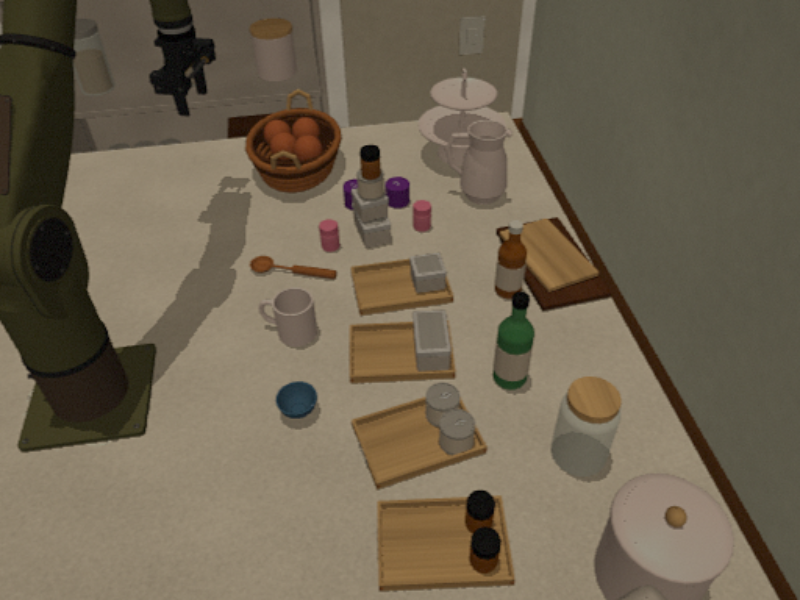

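The top view (800x600 px) shows the stack at about (240,308). The trays are caddy (348,293), oblong (438,305), cans (535,303) and jars (630,300). The mug is at (396,401) and the green bottle at (485,203). In the side view the stack is at (371,195).

Jar candidates in the top view are pink (249,254), pink (265,360) and the black-lidded one on the stack (235,303). Can candidates are purple (196,275), purple (192,325) and the grey one under the jar. The stacked jar and grey can fit the description.

```bash
cat > h.py <<'E'
import numpy as np, cv2
def cloud(s):
    z=s["z_map"]; v,u=np.indices(z.shape); K=s["mtx"]
    P=np.stack([(u-K[0,2])/K[0,0]*z,(v-K[1,2])/K[1,1]*z,z],-1)
    W=(P-s["t"])@s["R"]; W[z<=0]=np.nan
    return W
def sel(W,lo,hi):
    with np.errstate(invalid='ignore'):
        return W[np.all((W>lo)&(W<hi),-1)]
def rect(p):
    (c,sz,a)=cv2.minAreaRect((p[:,:2]*1000).astype(np.float32)); return np.round(c,1),np.round(sz,1),round(a,1),len(p)
E
python3 - <<'E'
from h import *
T=dict(np.load("pics/top0.npz")); S=dict(np.load("pics/side0.npz"))
WT,WS=cloud(T),cloud(S)
cr=[]
for s,(u,v) in ((T,(150,195)),(S,(237,125))):
    cr.append(cv2.resize(s["img"][v-50:v+50,u-50:u+50,::-1],(400,400),interpolation=cv2.INTER_CUBIC))
cv2.imwrite("pics/crop0.png",np.clip(np.hstack(cr)*1.8,0,255).astype(np.uint8))
def px(W,u,v): return np.round(np.nanmedian(W[v-1:v+2,u-1:u+2].reshape(-1,3),0)*1000)
for n,(u,v) in dict(stack=(150,193),p1=(125,176),p2=(123,208),k1=(159,163),k2=(169,230),bot=(313,122),mug=(253,257),tc=(223,205),to=(280,205),tn=(345,205),tj=(402,205),jl=(417,173)).items(): print(n,px(WT,u,v))
c=px(WT,150,193)/1000
for nm,W in(("T",WT),("S",WS)):
    st=sel(W,[c[0]-.09,c[1]-.075,.01],[c[0]+.09,c[1]+.075,.3])
    print(nm,np.histogram(st[:,2],np.arange(0,.24,.01)))
    for lo,hi in((.20,.23),(.148,.162),(.099,.110),(.05,.06)):
        p=st[(st[:,2]>lo)&(st[:,2]<hi)]
        if len(p)>4: print(lo,np.median(p[:,2]).round(4),rect(p))
for n,y in dict(caddy=(223,187),obl=(280,195),cans=(342,193),jars=(403,192)).items():
    c=px(WT,*y)/1000
    for nm,W in(("T",WT),("S",WS)):
        p=sel(W,[c[0]-.14,c[1]-.1,.011],[c[0]+.14,c[1]+.1,.023]); print(n,nm,rect(p))
        q=sel(W,[c[0]-.0,c[1]-.07,.044],[c[0]+.12,c[1]+.07,.075]); print('   obj',np.median(q[:,2]),rect(q))
E
```

```text
stack [555. 357. 217.]
p1 [624. 477.  48.]
p2 [527. 483.  49.]
k1 [659. 369.  61.]
k2 [456. 342.  61.]
bot [739. -85. 199.]
mug [366.  93.   6.]
tc [530. 183.   7.]
to [525.   4.   4.]
tn [ 520. -198.    5.]
tj [ 515. -375.    6.]
jl [ 607. -407.   64.]
T (array([  0,  22,  22,  18,  20, 186,  47,  25,  13,  17, 137,  21,  15,
        18,  18,  97,  15,  11,  17,  18,  14, 179,   7]), array([0.  , 0.01, 0.02, 0.03, 0.04, 0.05, 0.06, 0.07, 0.08, 0.09, 0.1 ,
       0.11, 0.12, 0.13, 0.14, 0.15, 0.16, 0.17, 0.18, 0.19, 0.2 , 0.21,
       0.22, 0.23]))
0.2 0.2162 (array([553.4, 370. ]), array([38.8, 40.4]), 66.2, 200)
0.148 0.1556 (array([549.9, 369.4]), array([46.7, 56.1]), 64.4, 106)
0.099 0.1053 (array([548.6, 375.4]), array([64.1, 63.8]), 13.0, 140)
0.05 0.0558 (array([556. , 367.6]), array([102.5, 174.9]), 80.8, 186)
S (array([  0,  64,  49,  81,  49, 135,  55,  54,  61,  44, 108,  39,  45,
        40,  45,  74,  32,  30,  37,  37,  31,  89,   1]), array([0.  , 0.01, 0.02, 0.03, 0.04, 0.05, 0.06, 0.07, 0.08, 0.09, 0.1 ,
       0.11, 0.12, 0.13, 0.14, 0.15, 0.16, 0.17, 0.18, 0.19, 0.
[... 811 characters left out ...]
)
   obj 0.06075582377194751 (array([611. ,  -4.9]), array([109.7,  61.8]), 83.4, 655)
cans T (array([ 551.7, -187.8]), array([191.2, 131.5]), 11.4, 415)
   obj 0.054391871313446465 (array([ 607.3, -177.2]), array([ 57.1, 115.9]), 11.5, 575)
cans S (array([ 552.5, -189.1]), array([192.2, 135.1]), 11.8, 650)
   obj 0.05404032800782613 (array([ 607.8, -178.1]), array([ 57.1, 117.6]), 10.9, 734)
jars T (array([ 555. , -375.2]), array([132.4, 191.9]), 82.9, 465)
   obj 0.0639900250392386 (array([ 609.7, -381.4]), array([100.3,  42.7]), 85.2, 342)
jars S (array([ 556.6, -375.8]), array([135.5, 190.6]), 83.1, 858)
   obj 0.06433391210844366 (array([ 612.3, -384.4]), array([97.3, 41.2]), 83.0, 646)
```

View pics/crop0.png

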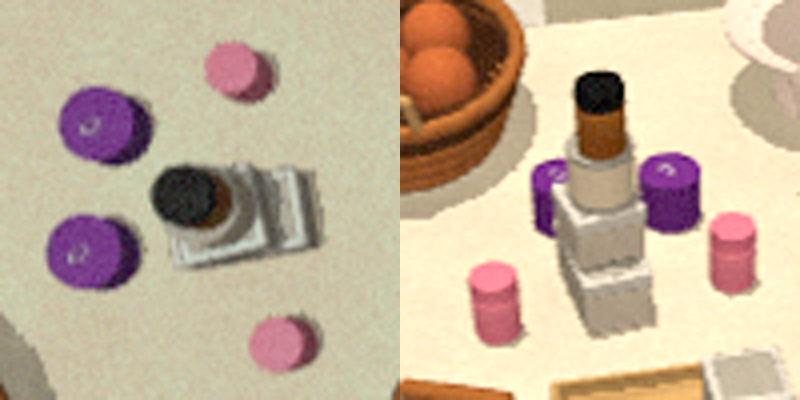

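The crop shows an amber jar with a black lid on a grey can, on a square white caddy, on the oblong tin. The pink and purple look-alikes stand apart from it. I'll refine the tray and stack poses with one more measurement.

```bash
cat >> h.py <<'E'
from scipy.optimize import least_squares
from scipy.spatial.transform import Rotation as Rn
def circ(p,rad):
    f=least_squares(lambda c:np.hypot(p[:,0]-c[0],p[:,1]-c[1])-rad,p[:,:2].mean(0),loss="soft_l1",f_scale=.001)
    return np.round(f.x*1000,1),round(1000*np.sqrt(np.mean(f.fun**2)),2),len(p)
def go(x,y,z,psi):
    """deltas in tool axes from the present pose to x,y,z, tool yaw psi (deg), tool down"""
    from plant import r
    s=r.get_state(); R=Rn.from_quat(s["eef_rot"]); p=np.radians(psi); c,n=np.cos(p),np.sin(p)
    G=Rn.from_matrix([[c,n,0],[n,-c,0],[0,0,-1]])
    print("clock",s["clock"].round(2),"pos",s["tool_pos"].round(4),"yaw",np.degrees(np.arctan2(*R.as_matrix()[[1,0],0])).round(1))
    print("trans(tool)",R.inv().apply(np.array([x,y,z])-s["tool_pos"]).round(4),"turn",(R.inv()*G).as_rotvec().round(4))
E
python3 - <<'E'
from h import *
T=dict(np.load("pics/top0.npz")); S=dict(np.load("pics/side0.npz"))
A={}
for nm,s,rim in(("T",T,[(223,225),(280,215),(345,215),(402,215)]),("S",S,[(252,183),(248,225),(255,285),(270,345)])):
    W=cloud(s); hsv=cv2.cvtColor(s["img"],cv2.COLOR_RGB2HSV)
    m=cv2.inRange(hsv,(8,70,40),(28,255,255)); n,L=cv2.connectedComponents(m)
    for k,(u,v) in zip(("caddy","obl","cans","jars"),rim):
        q=W[(L==L[v,u])&(L>0)]; q=q[np.isfinite(q[:,0])]; t=q[(q[:,2]>.008)&(q[:,2]<.025)]
        print(k,nm,"all",rect(q),"rim",rect(t))
    for a,b,k in((.112,.15,'can'),(.162,.19,'jar')):
        st=sel(W,[.48,.30,a],[.62,.45,b]); print(k,circ(st,.029 if k=='can' else .021))
    st=sel(W,[.5,.28,.062],[.62,.445,.099]); print('caddy walls',rect(st))
    for a,b in((.012,.048),(.05,.0575)):
        st=sel(W,[.5,.28,a],[.61,.445,b]); print('tin',a,rect(st))
    print('lid',rect(sel(W,[.5,.3,.2],[.62,.44,.23])))
go(.554,.369,.26,90)
E
```

```text
caddy T all (array([0., 0.]), array([0., 0.]), 0.0, 0) rim (array([0., 0.]), array([0., 0.]), 0.0, 0)
obl T all (array([557.3,   2.8]), array([133.2, 194.2]), 83.5, 1856) rim (array([554.6,   4. ]), array([129.9, 188.5]), 83.6, 542)
cans T all (array([ 554.7, -190.2]), array([196.1, 137.7]), 11.3, 2015) rim (array([ 553.4, -187.4]), array([193.2, 131.7]), 11.3, 655)
jars T all (array([ 558.2, -379.4]), array([140.2, 195.8]), 82.9, 2350) rim (array([ 555.9, -375.2]), array([132.5, 190. ]), 83.1, 730)
can (array([552.9, 376.1]), np.float64(1.43), 65)
jar (array([554.1, 371.7]), np.float64(0.84), 38)
caddy walls (array([550.1, 369.6]), array([65.6, 52.9]), 11.1, 66)
tin 0.012 (array([530.3, 355.5]), array([ 47. , 109.8]), 39.8, 52)
tin 0.05 (array([548.5, 374.2]), array([ 62.3, 105. ]), 9.5, 130)
lid (array([553.4, 370. ]), array([38.8, 40.4]), 66.2, 200)
caddy S all (array([588.1, 194. ]), array([198.8, 160. ]), 1.9, 1500) rim (array([584.2, 182. ]), array([190.1, 136.4]), 1.9, 494)
obl S all (array([559.3,  10.5]), array([154.6, 195.8]), 83.4, 1894) rim (array([555.7,   2.5]), array([
[... 279 characters left out ...]
0.8]), 83.1, 1151)
can (array([553.2, 375.6]), np.float64(1.88), 162)
jar (array([554. , 370.6]), np.float64(2.06), 91)
caddy walls (array([539., 354.]), array([44.5, 82.9]), 61.3, 196)
tin 0.012 (array([549.3, 368.3]), array([ 60.4, 103.3]), 9.5, 181)
tin 0.05 (array([549.6, 366.1]), array([60.5, 98.6]), 9.1, 94)
lid (array([554.6, 367.5]), array([37.3, 38.5]), 79.2, 121)Traceback (most recent call last):
  File "<stdin>", line 16, in <module>
  File "h.py", line 22, in go
    print("clock",s["clock"].round(2),"pos",s["tool_pos"].round(4),"yaw",np.degrees(np.arctan2(*R.as_matrix()[[1,0],0])).round(1))
                  ^^^^^^^^^^^^^^^^
AttributeError: 'float' object has no attribute 'round'
```

```bash
sed -i 's/s\["clock"\].round(2)/round(s["clock"],2)/' h.py
python3 - <<'E'
from h import *
go(.554,.370,.29,90)
E
```

```text
clock 0.1 pos [0.1976 0.5924 0.238 ] yaw 161.6
trans(tool) [-0.4085 -0.0983 -0.0518] turn [-1.300e-03  1.100e-03  1.249e+00]
```

Emit:
servo_tool:
  translation:
    - [-0.04,-0.01,-0.01]
    - [-0.041,-0.01,-0.01]
    - [-0.041,-0.01,-0.01]
    - [-0.041,-0.01,-0.01]
    - [-0.041,-0.01,-0.012]
    - [-0.041,-0.01,0]
    - [-0.041,-0.01,0]
    - [-0.041,-0.01,0]
    - [-0.041,-0.009,0]
    - [-0.04,-0.009,0]
  turn:
    - [0,0,0]
    - [0,0,0]
    - [0,0,0]
    - [0,0,0]
    - [0,0,0]
    - [0,0,0]
    - [0,0,0]
    - [0,0,0]
    - [0,0,0]
    - [0,0,0]
  grip: 0.85
  grip_force: 15

```text
clock: 1.35
tool_pos: [0.5546, 0.3698, 0.2902]
eef_rot: [0.16, 0.987, -0.0, -0.0]
contact_force: [0.4, 0.2, -0.1]
opening: 0.848
finger_force: 0.0
```

Emit:
servo_tool:
  translation:
    - [0,0,0]
    - [0,0,0]
    - [0,0,0]
    - [0,0,0]
    - [0,0,0]
    - [0,0,0]
    - [0,0,0]
    - [0,0,0]
    - [0,0,0]
    - [0,0,0]
  turn:
    - [0,0,0.125]
    - [0,0,0.125]
    - [0,0,0.125]
    - [0,0,0.125]
    - [0,0,0.125]
    - [0,0,0.125]
    - [0,0,0.125]
    - [0,0,0.125]
    - [0,0,0.125]
    - [0,0,0.125]

```text
clock: 2.6
tool_pos: [0.5533, 0.3708, 0.2901]
eef_rot: [0.709, 0.705, -0.001, -0.0]
contact_force: [0.2, -0.0, -0.7]
opening: 0.85
finger_force: 0.0
```

Run:
```python
from h import *
go(.554,.370,.170,90)
```

```text
clock 2.6 pos [0.5533 0.3708 0.2901] yaw 89.7
trans(tool) [-0.0007  0.0008  0.1201] turn [-0.0011  0.0006 -0.0049]
```

Emit:
servo_tool:
  translation:
    - [0,0,0.02]
    - [0,0,0.02]
    - [0,0,0.02]
    - [0,0,0.02]
    - [0,0,0.02]
    - [0,0,0.01]
    - [0,0,0.01]
    - [0,0,0]
  turn:
    - [0,0,0]
    - [0,0,0]
    - [0,0,0]
    - [0,0,0]
    - [0,0,0]
    - [0,0,0]
    - [0,0,0]
    - [0,0,0]

```text
clock: 3.6
tool_pos: [0.5534, 0.3707, 0.1702]
eef_rot: [0.707, 0.707, -0.001, -0.0]
contact_force: [-0.1, 0.2, 0.2]
opening: 0.845
finger_force: 0.0
```

Emit:
servo_tool:
  translation:
    - [0,0,0]
    - [0,0,0]
    - [0,0,0]
    - [0,0,0]
    - [0,0,0]
    - [0,0,0]
    - [0,0,0]
    - [0,0,0]
  turn:
    - [0,0,0]
    - [0,0,0]
    - [0,0,0]
    - [0,0,0]
    - [0,0,0]
    - [0,0,0]
    - [0,0,0]
    - [0,0,0]
  grip: 0.3
  grip_force: 15

```text
clock: 4.6
tool_pos: [0.5541, 0.371, 0.1711]
eef_rot: [0.708, 0.707, 0.0, 0.0]
contact_force: [1.0, 0.0, 3.4]
opening: 0.471
finger_force: 15.0
```

Emit:
servo_tool:
  translation:
    - [0,0,-0.01]
    - [0,0,-0.015]
    - [0,0,-0.02]
    - [-0.02,0,0]
    - [-0.035,-0.002,0]
    - [-0.04,-0.002,0]
    - [-0.04,-0.002,0]
    - [-0.04,-0.003,0]
    - [-0.04,-0.003,0]
    - [-0.04,-0.003,0]
  turn:
    - [0,0,0]
    - [0,0,0]
    - [0,0,0]
    - [0,0,0]
    - [0,0,0]
    - [0,0,0]
    - [0,0,0]
    - [0,0,0]
    - [0,0,0]
    - [0,0,0]

```text
clock: 5.85
tool_pos: [0.5372, 0.1128, 0.2154]
eef_rot: [0.708, 0.706, -0.001, -0.0]
contact_force: [0.3, -0.5, -0.9]
opening: 0.476
finger_force: 15.0
```

Emit:
servo_tool:
  translation:
    - [-0.04,-0.003,0]
    - [-0.04,-0.003,0]
    - [-0.04,-0.003,0]
    - [-0.04,-0.003,0]
    - [-0.04,-0.003,0]
    - [-0.04,-0.003,0]
    - [-0.04,-0.003,0]
    - [-0.04,-0.003,0]
    - [-0.04,-0.003,0]
    - [-0.04,-0.002,0]
  turn:
    - [0,0,0]
    - [0,0,0]
    - [0,0,0]
    - [0,0,0]
    - [0,0,0]
    - [0,0,0]
    - [0,0,0]
    - [0,0,0]
    - [0,0,0]
    - [0,0,0]

```text
clock: 7.1
tool_pos: [0.5068, -0.2861, 0.2152]
eef_rot: [0.708, 0.706, -0.001, -0.001]
contact_force: [0.6, 0.5, -0.9]
opening: 0.473
finger_force: 15.0
```

Emit:
servo_tool:
  translation:
    - [-0.04,0,0]
    - [-0.03,0,0]
    - [-0.015,0,0]
    - [0,0,0]
  turn:
    - [0,0,0]
    - [0,0,0]
    - [0,0,0]
    - [0,0,0]

```text
clock: 7.6
tool_pos: [0.5078, -0.3697, 0.2153]
eef_rot: [0.708, 0.706, -0.0, -0.0]
contact_force: [0.6, -0.1, -0.3]
opening: 0.474
finger_force: 15.0
```

Run:
```python
from h import *
go(.510,-.370,.021,90)
from plant import optics
s=optics.snapshot("top"); W=cloud(s)
st=sel(W,[.50,.32,.148],[.61,.43,.162]); print('can top',rect(st),circ(sel(W,[.5,.3,.112],[.61,.43,.15]),.029))
s=optics.snapshot("side"); W=cloud(s)
st=sel(W,[.50,.32,.148],[.61,.43,.162]); print('can top',rect(st),circ(sel(W,[.5,.3,.112],[.61,.43,.15]),.029))
```

```text
clock 7.6 pos [ 0.5078 -0.3697  0.2153] yaw 89.8
trans(tool) [-0.0003  0.0025  0.1943] turn [-0.0011 -0.0003 -0.003 ]
can top (array([552.5, 374.9]), array([55.7, 57.1]), 19.6, 341) (array([552.7, 376. ]), np.float64(4.58), 64)h.py:15: RuntimeWarning: Mean of empty slice.
  f=least_squares(lambda c:np.hypot(p[:,0]-c[0],p[:,1]-c[1])-rad,p[:,:2].mean(0),loss="soft_l1",f_scale=.001)
  ret = um.true_divide(
Traceback (most recent call last):
  File "h.py", line 15, in circ
    f=least_squares(lambda c:np.hypot(p[:,0]-c[0],p[:,1]-c[1])-rad,p[:,:2].mean(0),loss="soft_l1",f_scale=.001)
ValueError: Initial guess is outside of provided bounds
```

Emit:
servo_tool:
  translation:
    - [0,0.002,0.03]
    - [0,0,0.04]
    - [0,0,0.04]
    - [0,0,0.03]
    - [0,0,0.02]
    - [0,0,0.015]
    - [0,0,0.01]
    - [0,0,0.004]
    - [0,0,0.002]
    - [0,0,0]
  turn:
    - [0,0,0]
    - [0,0,0]
    - [0,0,0]
    - [0,0,0]
    - [0,0,0]
    - [0,0,0]
    - [0,0,0]
    - [0,0,0]
    - [0,0,0]
    - [0,0,0]

```text
clock: 8.95
tool_pos: [0.5113, -0.3693, 0.0251]
eef_rot: [0.707, 0.707, 0.0, 0.0]
contact_force: [0.9, -0.1, -0.6]
opening: 0.47
finger_force: 15.0
```

Emit:
servo_tool:
  translation:
    - [0,0,0.002]
    - [0,0,0]
  turn:
    - [0,0,0]
    - [0,0,0]

```text
clock: 9.2
tool_pos: [0.511, -0.369, 0.0227]
eef_rot: [0.707, 0.707, 0.0, 0.0]
contact_force: [0.5, -0.1, -1.4]
opening: 0.473
finger_force: 15.0
```

Emit:
servo_tool:
  translation:
    - [0,0,0.001]
    - [0,0,0.001]
    - [0,0,0]
  turn:
    - [0,0,0]
    - [0,0,0]
    - [0,0,0]

```text
clock: 9.57
tool_pos: [0.5109, -0.369, 0.0206]
eef_rot: [0.707, 0.707, 0.0, -0.0]
contact_force: [-0.1, 0.7, -0.7]
opening: 0.47
finger_force: 15.0
```

Emit:
servo_tool:
  translation:
    - [0,0,0.001]
    - [0,0,0.001]
    - [0,0,0]
  turn:
    - [0,0,0]
    - [0,0,0]
    - [0,0,0]

```text
clock: 9.95
tool_pos: [0.511, -0.3691, 0.02]
eef_rot: [0.707, 0.707, 0.0, 0.0]
contact_force: [-2.4, 2.1, 9.0]
opening: 0.47
finger_force: 15.0
```

Emit:
servo_tool:
  translation:
    - [0,0,0]
    - [0,0,0]
    - [0,0,0]
    - [0,0,0]
  turn:
    - [0,0,0]
    - [0,0,0]
    - [0,0,0]
    - [0,0,0]
  grip: 0.75

```text
clock: 10.45
tool_pos: [0.511, -0.3689, 0.0185]
eef_rot: [0.707, 0.707, 0.0, -0.0]
contact_force: [0.2, -0.2, 0.1]
opening: 0.752
finger_force: 0.0
```

Emit:
servo_tool:
  translation:
    - [0,0,-0.02]
    - [0,0,-0.04]
    - [0,0,-0.05]
    - [0,0,-0.05]
    - [0,0,-0.04]
    - [0.03,0,0]
    - [0.05,0.002,0]
    - [0.06,0.003,0]
    - [0.06,0.003,0]
    - [0.06,0.003,0]
  turn:
    - [0,0,0]
    - [0,0,0]
    - [0,0,0]
    - [0,0,0]
    - [0,0,0]
    - [0,0,0]
    - [0,0,0]
    - [0,0,0]
    - [0,0,0]
    - [0,0,0]
  grip: 0.85

```text
clock: 11.7
tool_pos: [0.5224, -0.1072, 0.2202]
eef_rot: [0.708, 0.707, 0.001, 0.001]
contact_force: [1.5, 0.0, -0.4]
opening: 0.849
finger_force: 0.0
```

Emit:
servo_tool:
  translation:
    - [0.06,0.004,0]
    - [0.06,0.004,0]
    - [0.06,0.004,0]
    - [0.06,0.004,0]
    - [0.06,0.004,0]
    - [0.06,0.004,0]
    - [0.06,0.004,0]
    - [0.05,0.002,0]
    - [0.01,0,0]
    - [0,0,0]
  turn:
    - [0,0,0]
    - [0,0,0]
    - [0,0,0]
    - [0,0,0]
    - [0,0,0]
    - [0,0,0]
    - [0,0,0]
    - [0,0,0]
    - [0,0,0]
    - [0,0,0]

```text
clock: 12.95
tool_pos: [0.5525, 0.3709, 0.2194]
eef_rot: [0.707, 0.707, 0.0, 0.0]
contact_force: [-0.2, -0.9, 0.4]
opening: 0.849
finger_force: 0.0
```

Run:
```python
from h import *
go(.5527,.3735,.122,90)
from plant import optics
s=optics.snapshot("top"); W=cloud(s)
print(rect(sel(W,[.46,-.42,.045],[.55,-.32,.09])), np.nanmax(sel(W,[.46,-.42,.045],[.55,-.32,.09])[:,2]))
cv2.imwrite("pics/t1.png",np.clip(cv2.resize(s["img"][:,:,::-1],(800,600))*1.5,0,255).astype(np.uint8))
```

```text
clock 12.95 pos [0.5525 0.3709 0.2194] yaw 90.0
trans(tool) [0.0026 0.0001 0.0974] turn [ 0.0005  0.0001 -0.0001]
(array([ 507.8, -367.7]), array([40.5, 39.1]), 89.5, 176) 0.07128512999631921
```

View pics/t1.png

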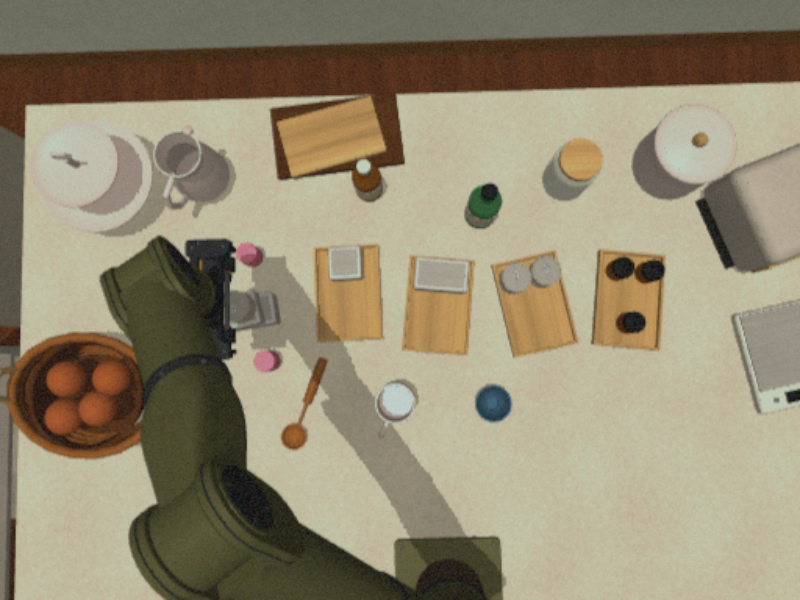

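The top view shows the jar standing in the jar tray's free half at (630,322), and the rest of the stack undisturbed. Next is the can.

Emit:
servo_tool:
  translation:
    - [0.002,0,0.02]
    - [0,0,0.02]
    - [0,0,0.02]
    - [0,0,0.02]
    - [0,0,0.01]
    - [0,0,0.007]
    - [0,0,0]
  turn:
    - [0,0,0]
    - [0,0,0]
    - [0,0,0]
    - [0,0,0]
    - [0,0,0]
    - [0,0,0]
    - [0,0,0]

```text
clock: 13.88
tool_pos: [0.5529, 0.3724, 0.1218]
eef_rot: [0.708, 0.707, -0.0, 0.0]
contact_force: [-0.6, -0.2, 0.3]
opening: 0.848
finger_force: 0.0
```

Emit:
servo_tool:
  translation:
    - [0,0,0]
    - [0,0,0]
    - [0,0,0]
    - [0,0,0]
    - [0,0,0]
    - [0,0,0]
    - [0,0,0]
  turn:
    - [0,0,0]
    - [0,0,0]
    - [0,0,0]
    - [0,0,0]
    - [0,0,0]
    - [0,0,0]
    - [0,0,0]
  grip: 0.45
  grip_force: 20

```text
clock: 14.75
tool_pos: [0.5535, 0.3731, 0.1225]
eef_rot: [0.708, 0.707, 0.001, 0.0]
contact_force: [1.8, -1.1, 5.8]
opening: 0.656
finger_force: 20.0
```

Emit:
servo_tool:
  translation:
    - [0,0,-0.01]
    - [0,0,-0.015]
    - [0,0,-0.02]
    - [0,0,-0.02]
    - [0,0,0]
  turn:
    - [0,0,0]
    - [0,0,0]
    - [0,0,0]
    - [0,0,0]
    - [0,0,0]

```text
clock: 15.38
tool_pos: [0.5534, 0.3737, 0.1887]
eef_rot: [0.707, 0.707, 0.002, 0.0]
contact_force: [-0.2, -0.2, -3.1]
opening: 0.652
finger_force: 20.0
```

Run:
```python
from h import *
go(.508,-.1975,.187,90)
```

```text
clock 15.38 pos [0.5534 0.3737 0.1887] yaw 90.0
trans(tool) [-5.712e-01 -4.500e-02  3.000e-04] turn [ 0.0027 -0.0023 -0.0008]
```

Emit:
servo_tool:
  translation:
    - [-0.02,-0.003,0]
    - [-0.036,-0.003,0]
    - [-0.04,-0.003,0]
    - [-0.04,-0.003,0]
    - [-0.04,-0.003,0]
    - [-0.04,-0.003,0]
    - [-0.04,-0.003,0]
    - [-0.04,-0.003,0]
    - [-0.04,-0.003,0]
    - [-0.04,-0.003,0]
  turn:
    - [0,0,0]
    - [0,0,0]
    - [0,0,0]
    - [0,0,0]
    - [0,0,0]
    - [0,0,0]
    - [0,0,0]
    - [0,0,0]
    - [0,0,0]
    - [0,0,0]

```text
clock: 16.62
tool_pos: [0.5216, -0.0042, 0.1862]
eef_rot: [0.707, 0.707, -0.0, -0.001]
contact_force: [1.1, -0.4, -1.9]
opening: 0.653
finger_force: 20.0
```

Emit:
servo_tool:
  translation:
    - [-0.04,-0.003,0]
    - [-0.04,-0.003,0]
    - [-0.04,-0.003,0]
    - [-0.04,-0.003,0]
    - [-0.025,-0.003,0]
    - [-0.01,0,0]
    - [0,0,0]
  turn:
    - [0,0,0]
    - [0,0,0]
    - [0,0,0]
    - [0,0,0]
    - [0,0,0]
    - [0,0,0]
    - [0,0,0]

```text
clock: 17.5
tool_pos: [0.507, -0.1977, 0.1864]
eef_rot: [0.708, 0.707, 0.0, -0.0]
contact_force: [0.1, -0.6, -2.7]
opening: 0.656
finger_force: 20.0
```

Emit:
servo_tool:
  translation:
    - [0,0,0.025]
    - [0,0,0.035]
    - [0,0,0.035]
    - [0,0,0.025]
    - [0,0,0.02]
    - [0,0,0.012]
    - [0,0,0.007]
    - [0,0,0.003]
    - [0,0,0.001]
    - [0,0,0]
  turn:
    - [0,0,0]
    - [0,0,0]
    - [0,0,0]
    - [0,0,0]
    - [0,0,0]
    - [0,0,0]
    - [0,0,0]
    - [0,0,0]
    - [0,0,0]
    - [0,0,0]

```text
clock: 18.75
tool_pos: [0.5074, -0.1981, 0.0241]
eef_rot: [0.708, 0.707, 0.0, 0.0]
contact_force: [-0.3, 0.2, -2.3]
opening: 0.654
finger_force: 20.0
```

Emit:
servo_tool:
  translation:
    - [0,0,0.001]
    - [0,0,0.001]
    - [0,0,0.001]
    - [0,0,0]
  turn:
    - [0,0,0]
    - [0,0,0]
    - [0,0,0]
    - [0,0,0]

```text
clock: 19.25
tool_pos: [0.5073, -0.1981, 0.0214]
eef_rot: [0.707, 0.707, 0.0, 0.0]
contact_force: [-0.4, 0.6, 4.5]
opening: 0.65
finger_force: 20.0
```

Emit:
servo_tool:
  translation:
    - [0,0,0]
    - [0,0,0]
    - [0,0,0]
    - [0,0,0]
  turn:
    - [0,0,0]
    - [0,0,0]
    - [0,0,0]
    - [0,0,0]
  grip: 0.85

```text
clock: 19.75
tool_pos: [0.5071, -0.198, 0.0206]
eef_rot: [0.707, 0.707, 0.0, -0.0]
contact_force: [0.7, 0.5, 0.1]
opening: 0.853
finger_force: 0.0
```

Emit:
servo_tool:
  translation:
    - [0,0,-0.02]
    - [0,0,-0.04]
    - [0,0,-0.05]
    - [0,0,-0.05]
    - [0.03,0.003,0]
    - [0.05,0.004,0]
    - [0.06,0.004,0]
    - [0.06,0.004,0]
    - [0.06,0.004,0]
    - [0.06,0.004,0]
  turn:
    - [0,0,0]
    - [0,0,0]
    - [0,0,0]
    - [0,0,0]
    - [0,0,0]
    - [0,0,0]
    - [0,0,0]
    - [0,0,0]
    - [0,0,0]
    - [0,0,0]
  grip: 0.92

```text
clock: 21.0
tool_pos: [0.5303, 0.1239, 0.1807]
eef_rot: [0.707, 0.707, 0.0, 0.0]
contact_force: [0.4, 0.6, 0.6]
opening: 0.921
finger_force: 0.0
```

Run:
```python
from h import *
from plant import optics
for n in("top","side"):
    s=optics.snapshot(n); W=cloud(s)
    for lo,hi in((.099,.110),(.05,.0585)):
        p=sel(W,[.48,.28,lo],[.62,.445,hi])
        print(n,lo,rect(p) if len(p)>4 else None)
    p=sel(W,[.46,-.25,.045],[.55,-.14,.07]); print('can',rect(p),np.median(p[:,2]))
go(.5485,.372,.18,101)
```

```text
top 0.099 (array([548.7, 375.5]), array([64.3, 64.9]), 14.8, 441)
top 0.05 (array([549. , 374.6]), array([ 61.8, 104.9]), 8.9, 161)
can (array([ 505.2, -196. ]), array([57.5, 54.4]), 88.3, 299) 0.05413337819344923
side 0.099 (array([553.8, 343.9]), array([61.7, 14.8]), 5.5, 42)
side 0.05 (array([548.8, 368.2]), array([ 59.9, 100.7]), 9.6, 116)
can (array([ 505.8, -197.7]), array([56.8, 58.3]), 10.5, 391) 0.05415200324283126
clock 21.1 pos [0.53   0.1321 0.1805] yaw 90.7
trans(tool) [0.2396 0.0214 0.0021] turn [ 0.0014 -0.0064 -0.1798]
```

Emit:
servo_tool:
  translation:
    - [0.05,0.004,0]
    - [0.055,0.004,0]
    - [0.055,0.005,0]
    - [0.05,0.005,0]
    - [0.03,0.003,0]
    - [0,0,0]
    - [0,0,0]
    - [0,0,0]
  turn:
    - [0,0,0]
    - [0,0,0]
    - [0,0,0]
    - [0,0,0]
    - [0,0,0]
    - [0,0,-0.11]
    - [0,0,-0.105]
    - [0,0,0]

```text
clock: 22.1
tool_pos: [0.5517, 0.3612, 0.1805]
eef_rot: [0.628, 0.778, -0.0, -0.0]
contact_force: [1.0, -0.0, -0.1]
opening: 0.92
finger_force: 0.0
```

Run:
```python
from h import *
go(.5487,.373,.072,103)
```

```text
clock 22.1 pos [0.5517 0.3612 0.1805] yaw 102.2
trans(tool) [ 0.0122 -0.0004  0.1085] turn [-0.0007  0.0002 -0.0145]
```

Emit:
servo_tool:
  translation:
    - [0.012,0,0.01]
    - [0,0,0.02]
    - [0,0,0.02]
    - [0,0,0.02]
    - [0,0,0.02]
    - [0,0,0.01]
    - [0,0,0.008]
    - [0,0,0]
  turn:
    - [0,0,-0.01]
    - [0,0,0]
    - [0,0,0]
    - [0,0,0]
    - [0,0,0]
    - [0,0,0]
    - [0,0,0]
    - [0,0,0]

```text
clock: 23.1
tool_pos: [0.5491, 0.3736, 0.0724]
eef_rot: [0.624, 0.782, -0.0, -0.0]
contact_force: [0.4, 0.5, 0.7]
opening: 0.92
finger_force: 0.0
```

Emit:
servo_tool:
  translation:
    - [0,0,0]
    - [0,0,0]
    - [0,0,0]
    - [0,0,0]
    - [0,0,0]
    - [0,0,0]
  turn:
    - [0,0,0]
    - [0,0,0]
    - [0,0,0]
    - [0,0,0]
    - [0,0,0]
    - [0,0,0]
  grip: 0.55
  grip_force: 20

```text
clock: 23.85
tool_pos: [0.5501, 0.374, 0.0735]
eef_rot: [0.624, 0.782, 0.001, 0.0]
contact_force: [1.6, 1.2, 5.7]
opening: 0.723
finger_force: 20.0
```

Emit:
servo_tool:
  translation:
    - [0,0,-0.01]
    - [0,0,-0.015]
    - [0,0,-0.02]
    - [0,0,-0.02]
    - [0,0,-0.01]
    - [0,0,0]
  turn:
    - [0,0,0]
    - [0,0,0]
    - [0,0,0]
    - [0,0,0]
    - [0,0,0]
    - [0,0,0]

```text
clock: 24.6
tool_pos: [0.5496, 0.374, 0.1489]
eef_rot: [0.624, 0.782, 0.001, 0.0]
contact_force: [-0.3, -0.1, -3.3]
opening: 0.727
finger_force: 20.0
```

Run:
```python
from h import *
go(.538,.1805,.147,91.9)
```

```text
clock 24.6 pos [0.5496 0.374  0.1489] yaw 102.8
trans(tool) [-0.1861 -0.0543  0.0017] turn [ 0.0017 -0.001   0.1908]
```

Emit:
servo_tool:
  translation:
    - [-0.018,-0.006,0]
    - [-0.034,-0.01,0]
    - [-0.038,-0.011,0]
    - [-0.038,-0.011,0]
    - [-0.034,-0.01,0]
    - [-0.018,-0.006,0]
    - [-0.006,0,0]
    - [0,0,0]
    - [0,0,0]
    - [0,0,0]
  turn:
    - [0,0,0]
    - [0,0,0]
    - [0,0,0]
    - [0,0,0]
    - [0,0,0]
    - [0,0,0]
    - [0,0,0]
    - [0,0,0.1]
    - [0,0,0.09]
    - [0,0,0]

```text
clock: 25.85
tool_pos: [0.5379, 0.1824, 0.1476]
eef_rot: [0.694, 0.72, 0.001, -0.0]
contact_force: [-0.2, 1.1, -2.7]
opening: 0.726
finger_force: 20.0
```

Emit:
servo_tool:
  translation:
    - [0,0,0.02]
    - [0,0,0.03]
    - [0,0,0.03]
    - [0,0,0.02]
    - [0,0,0.012]
    - [0,0,0.007]
    - [0,0,0.003]
    - [0,0,0.002]
    - [0,0,0]
  turn:
    - [0,0,0]
    - [0,0,0]
    - [0,0,0]
    - [0,0,0]
    - [0,0,0]
    - [0,0,0]
    - [0,0,0]
    - [0,0,0]
    - [0,0,0]

```text
clock: 26.98
tool_pos: [0.5381, 0.1804, 0.0241]
eef_rot: [0.695, 0.719, 0.0, 0.0]
contact_force: [0.9, 0.5, -3.1]
opening: 0.721
finger_force: 20.0
```

Run:
```python
from h import *
go(.538,.1805,.022,91.9)
```

```text
clock 26.98 pos [0.5381 0.1804 0.0241] yaw 92.0
trans(tool) [ 0.0001 -0.0001  0.0021] turn [ 0.0007 -0.0003  0.0009]
```

Emit:
servo_tool:
  translation:
    - [0,0,0.001]
    - [0,0,0.001]
    - [0,0,0]
  turn:
    - [0,0,0]
    - [0,0,0]
    - [0,0,0]

```text
clock: 27.35
tool_pos: [0.5381, 0.1804, 0.0225]
eef_rot: [0.695, 0.719, 0.0, 0.0]
contact_force: [-0.8, -0.3, 5.0]
opening: 0.722
finger_force: 20.0
```

Emit:
servo_tool:
  translation:
    - [0,0,0]
    - [0,0,0]
    - [0,0,0]
    - [0,0,0]
  turn:
    - [0,0,0]
    - [0,0,0]
    - [0,0,0]
    - [0,0,0]
  grip: 0.9

```text
clock: 27.85
tool_pos: [0.5378, 0.1803, 0.0216]
eef_rot: [0.695, 0.719, 0.0, -0.0]
contact_force: [-0.2, -0.2, 1.0]
opening: 0.9
finger_force: 0.0
```

Emit:
servo_tool:
  translation:
    - [0,0,-0.02]
    - [0,0,-0.04]
    - [0,0,-0.05]
    - [0,0,-0.02]
    - [0,0,0]
  turn:
    - [0,0,0]
    - [0,0,0]
    - [0,0,0]
    - [0,0,0]
    - [0,0,0]

```text
clock: 28.48
tool_pos: [0.5391, 0.1807, 0.1544]
eef_rot: [0.695, 0.719, 0.002, 0.001]
contact_force: [-0.3, -1.1, -1.0]
opening: 0.901
finger_force: 0.0
```

Run:
```python
from h import *
from plant import optics
for n in("top","side"):
    s=optics.snapshot(n); W=cloud(s)
    p=sel(W,[.48,.28,.05],[.62,.445,.0625]); print(n,rect(p))
    p=sel(W,[.46,.12,.045],[.59,.24,.07]); print('caddy',rect(p),np.median(p[:,2])) if len(p) else 0
go(.549,.371,.14,99.3)
```

```text
top (array([549.3, 374.1]), array([ 62.5, 104.1]), 8.3, 688)
caddy (array([536.1, 156.2]), array([61.8, 13.7]), 4.6, 75) 0.054722220652425775
side (array([549.2, 371.5]), array([ 60.9, 107.7]), 8.9, 285)
caddy (array([536.2, 179.4]), array([65. , 69.3]), 2.9, 320) 0.05466649830148919
clock 28.57 pos [0.5375 0.1802 0.1518] yaw 92.0
trans(tool) [0.1902 0.0181 0.0118] turn [-2.000e-04 -1.000e-04 -1.282e-01]
```

Emit:
servo_tool:
  translation:
    - [0.03,0.003,0]
    - [0.05,0.004,0]
    - [0.05,0.004,0]
    - [0.04,0.004,0]
    - [0.022,0.003,0]
    - [0,0,0]
    - [0,0,0]
  turn:
    - [0,0,0]
    - [0,0,0]
    - [0,0,0]
    - [0,0,0]
    - [0,0,0]
    - [0,0,-0.117]
    - [0,0,0]

```text
clock: 29.45
tool_pos: [0.5484, 0.3724, 0.15]
eef_rot: [0.652, 0.758, -0.001, -0.0]
contact_force: [0.6, 0.2, -0.1]
opening: 0.902
finger_force: 0.0
```

Run:
```python
from h import *
go(.5492,.373,.020,98.7)
```

```text
clock 29.45 pos [0.5484 0.3724 0.15  ] yaw 98.6
trans(tool) [0.0007 0.0012 0.13  ] turn [-0.0027  0.0012 -0.0017]
```

Emit:
servo_tool:
  translation:
    - [0,0.001,0.02]
    - [0,0,0.03]
    - [0,0,0.03]
    - [0,0,0.02]
    - [0,0,0.015]
    - [0,0,0.01]
    - [0,0,0.005]
    - [0,0,0]
  turn:
    - [0,0,0]
    - [0,0,0]
    - [0,0,0]
    - [0,0,0]
    - [0,0,0]
    - [0,0,0]
    - [0,0,0]
    - [0,0,0]

```text
clock: 30.45
tool_pos: [0.5504, 0.3731, 0.0219]
eef_rot: [0.652, 0.758, 0.0, 0.0]
contact_force: [-0.0, 0.4, -0.1]
opening: 0.901
finger_force: 0.0
```

Emit:
servo_tool:
  translation:
    - [0,0,0]
    - [0,0,0]
    - [0,0,0]
    - [0,0,0]
    - [0,0,0]
    - [0,0,0]
  turn:
    - [0,0,0]
    - [0,0,0]
    - [0,0,0]
    - [0,0,0]
    - [0,0,0]
    - [0,0,0]
  grip: 0.55
  grip_force: 28

```text
clock: 31.2
tool_pos: [0.5509, 0.3733, 0.0224]
eef_rot: [0.652, 0.758, 0.001, 0.0]
contact_force: [0.7, -0.3, 5.5]
opening: 0.701
finger_force: 28.0
```

Emit:
servo_tool:
  translation:
    - [0,0,-0.01]
    - [0,0,-0.015]
    - [0,0,-0.02]
    - [0,0,-0.03]
    - [0,0,-0.03]
    - [0,0,-0.015]
    - [0,0,0]
  turn:
    - [0,0,0]
    - [0,0,0]
    - [0,0,0]
    - [0,0,0]
    - [0,0,0]
    - [0,0,0]
    - [0,0,0]

```text
clock: 32.08
tool_pos: [0.5509, 0.3734, 0.1432]
eef_rot: [0.652, 0.758, 0.001, 0.0]
contact_force: [-0.1, -0.3, -2.6]
opening: 0.702
finger_force: 28.0
```

Run:
```python
from h import *
go(.5093,.0082,.140,83.5)
```

```text
clock 32.08 pos [0.5509 0.3734 0.1432] yaw 98.7
trans(tool) [-0.3548 -0.096   0.0025] turn [ 0.0021 -0.0016  0.2645]
```

Emit:
servo_tool:
  translation:
    - [-0.02,-0.005,0]
    - [-0.037,-0.01,0]
    - [-0.04,-0.011,0]
    - [-0.04,-0.011,0]
    - [-0.04,-0.011,0]
    - [-0.04,-0.011,0]
    - [-0.04,-0.011,0]
    - [-0.04,-0.011,0]
    - [-0.037,-0.01,0]
    - [-0.02,-0.005,0]
  turn:
    - [0,0,0]
    - [0,0,0]
    - [0,0,0]
    - [0,0,0]
    - [0,0,0]
    - [0,0,0]
    - [0,0,0]
    - [0,0,0]
    - [0,0,0]
    - [0,0,0]

```text
clock: 33.33
tool_pos: [0.5072, 0.0058, 0.1408]
eef_rot: [0.653, 0.757, -0.001, -0.001]
contact_force: [0.5, 0.1, -1.5]
opening: 0.701
finger_force: 28.0
```

Emit:
servo_tool:
  translation:
    - [0,0,0]
    - [0,0,0]
    - [0,0,0]
    - [0,0,0]
  turn:
    - [0,0,0.09]
    - [0,0,0.09]
    - [0,0,0.084]
    - [0,0,0]

```text
clock: 33.83
tool_pos: [0.508, 0.0086, 0.1409]
eef_rot: [0.746, 0.666, -0.001, -0.0]
contact_force: [-0.5, -0.2, -2.8]
opening: 0.702
finger_force: 28.0
```

Run:
```python
from h import *
go(.5093,.0082,.0275,83.5)
```

```text
clock 33.83 pos [0.508  0.0086 0.1409] yaw 83.6
trans(tool) [-0.0002  0.0016  0.1134] turn [-0.0018  0.0005  0.0015]
```

Emit:
servo_tool:
  translation:
    - [0,0.001,0.02]
    - [0,0,0.03]
    - [0,0,0.025]
    - [0,0,0.015]
    - [0,0,0.01]
    - [0,0,0.006]
    - [0,0,0.004]
    - [0,0,0.001]
    - [0,0,0]
  turn:
    - [0,0,0]
    - [0,0,0]
    - [0,0,0]
    - [0,0,0]
    - [0,0,0]
    - [0,0,0]
    - [0,0,0]
    - [0,0,0]
    - [0,0,0]

```text
clock: 34.95
tool_pos: [0.5098, 0.0085, 0.031]
eef_rot: [0.746, 0.666, 0.0, 0.0]
contact_force: [-0.2, -0.1, -2.1]
opening: 0.7
finger_force: 28.0
```

Emit:
servo_tool:
  translation:
    - [0,0,0.001]
    - [0,0,0.001]
    - [0,0,0]
  turn:
    - [0,0,0]
    - [0,0,0]
    - [0,0,0]

```text
clock: 35.33
tool_pos: [0.5096, 0.0085, 0.0287]
eef_rot: [0.746, 0.666, 0.0, -0.0]
contact_force: [-0.1, -0.7, -2.2]
opening: 0.701
finger_force: 28.0
```

Emit:
servo_tool:
  translation:
    - [0,0,0.001]
    - [0,0,0.001]
    - [0,0,0]
  turn:
    - [0,0,0]
    - [0,0,0]
    - [0,0,0]

```text
clock: 35.7
tool_pos: [0.5096, 0.0084, 0.0273]
eef_rot: [0.746, 0.666, 0.0, 0.0]
contact_force: [-1.1, 0.1, 4.9]
opening: 0.705
finger_force: 28.0
```

Contact is felt, so I release and retreat upward.

Emit:
servo_tool:
  translation:
    - [0,0,0]
    - [0,0,0]
    - [0,0,0]
    - [0,0,0]
  turn:
    - [0,0,0]
    - [0,0,0]
    - [0,0,0]
    - [0,0,0]
  grip: 0.88

```text
clock: 36.2
tool_pos: [0.5096, 0.0085, 0.0266]
eef_rot: [0.746, 0.666, 0.0, -0.0]
contact_force: [-0.4, 0.2, 0.3]
opening: 0.883
finger_force: 0.0
```

Emit:
servo_tool:
  translation:
    - [0,0,-0.02]
    - [0,0,-0.04]
    - [0,0,-0.05]
    - [0,0,-0.05]
    - [0.06,0,-0.02]
    - [0.06,0,0]
    - [0.06,0,0]
    - [0.06,0,0]
    - [0.06,0,0]
    - [0,0,0]
  turn:
    - [0,0,0]
    - [0,0,0]
    - [0,0,0]
    - [0,0,0]
    - [0,0,0]
    - [0,0,0]
    - [0,0,0]
    - [0,0,0]
    - [0,0,0]
    - [0,0,0]

```text
clock: 37.45
tool_pos: [0.5416, 0.3131, 0.2058]
eef_rot: [0.743, 0.67, 0.001, -0.002]
contact_force: [-0.2, -1.0, 0.3]
opening: 0.883
finger_force: 0.0
```

Run:
```python
from h import *
from plant import optics
for n in("top","side"):
    s=optics.snapshot(n); W=cloud(s)
    for k,lo,hi in(("tin",[.45,-.06,.04],[.56,.08,.08]),("caddy",[.48,.12,.04],[.59,.24,.08]),("can",[.45,-.25,.04],[.55,-.14,.08]),("jar",[.46,-.42,.04],[.55,-.32,.09])):
        p=sel(W,lo,hi); print(n,k,rect(p) if len(p) else 0, np.percentile(p[:,2],90) if len(p) else 0)
    cv2.imwrite(f"pics/end_{n}.png",np.clip(cv2.resize(s["img"][:,:,::-1],(800,600))*1.5,0,255).astype(np.uint8))
```

```text
top tin (array([507.2,  10.1]), array([103.6,  61.9]), 83.5, 709) 0.0647041600693357
top caddy (array([535.2, 182.3]), array([63.9, 63.9]), 1.6, 445) 0.05881910037351872
top can (array([ 505.1, -195.8]), array([57.9, 54.5]), 89.3, 301) 0.058058989501827175
top jar (array([ 507.8, -367.1]), array([40.4, 39. ]), 86.3, 181) 0.06810279879536547
side tin (array([508.4,   8.1]), array([107.3,  60.9]), 83.6, 680) 0.06341938324789391
side caddy (array([536.2, 178. ]), array([64.6, 67.6]), 1.8, 341) 0.05733455491376455
side can (array([ 506.1, -197.3]), array([57.2, 57.2]), 6.4, 421) 0.056595036802209106
side jar (array([ 510.2, -370.3]), array([39.9, 40.2]), 74.3, 349) 0.06688462203299944
```

View pics/end_side.png

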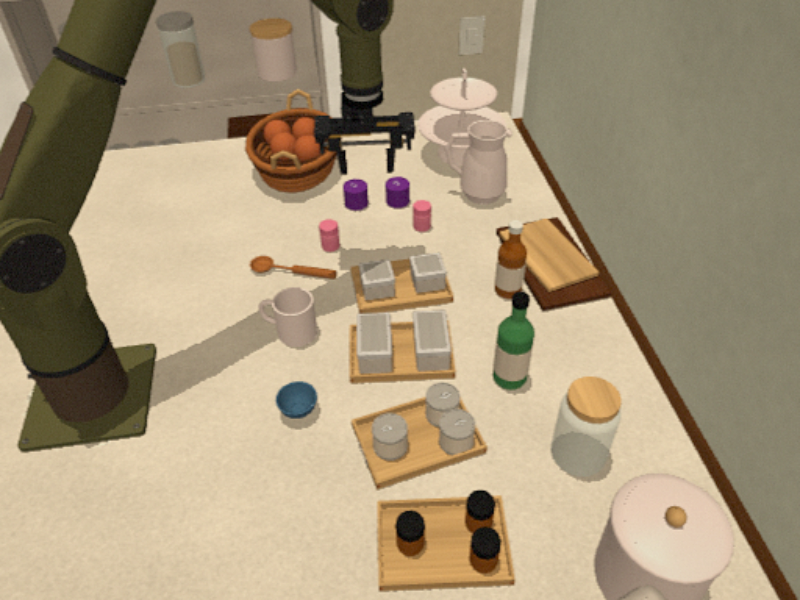

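View pics/end_top.png

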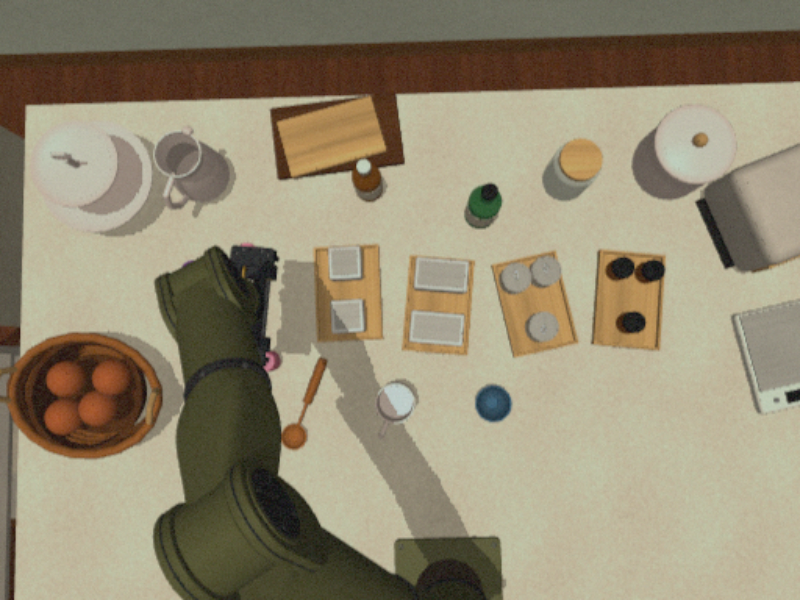

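In the final views all four pieces stand upright in their own trays: jar (630,322), can (543,326), caddy (348,316) and tin (437,328) in the top view. The mug (396,401) and the oil bottle (485,203) have not moved, and the arm is clear.

```bash
python3 -c "
from plant import r
print(r.finish_job())"
```

```text
the job is handed in; nothing more can be done
None
```

The job is handed in, with no verdict returned; the last pictures show all four pieces standing upright in their own trays, each in the free half, and the mug and oil bottle where they started (about 38 s of the 134 s used).

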